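Clip the wide calibration board into the edge clip

TASK

Take the wide circuit board by its grip bar out of the desk rack and press its lower edge into the sprung edge clip until it is fully home on the bottom of the clip's slot, standing upright in line with the slot and roughly centred along it, then let go. Leave the two narrow boards where they stand in the rack.

Things in the scene. Friction and masses are not known exactly. Their poses are not given: they have to be found in the camera images.
- wide_board_center (a point): Centre (half-way up) of the wide green circuit board, standing upright in one of the rack's 3 slots: 100 wide (its x) x 5 thick (y) x 90 mm high (z), about 90 g. A grey grip bar, 70 long x 12 thick x 16 high, caps its top edge, 29 to 45 mm above this point; the lower edge is 45 mm below it. Which slot it is in varies; lift it 35 mm to clear the slot's walls.
- clip_seat (a point): Middle of the slot bottom in the sprung clip, 12 mm above the desk; the slot runs along x, open at both ends; z up. Two slippery black jaws 60 mm long, 2 mm apart, part along y as an edge enters (springs 4.5 N each plus 300 N/m, 12 mm travel); they flare to a mouth 28 mm wide, 38 mm above this point. Needs 3 to 12 N of push; either way round. Board home: its centre 45 mm above this point.
- narrow_board_a_center (a point): Centre of a narrow board, to be left alone, in another slot of the rack: made like the wide one (5 thick, 90 high, same grip bar height and thickness) but only 56 mm wide (x). The rack (80 x 200 mm) is fixed; its three parallel slots are 75 mm apart, 70 mm long, loose (7 mm wide), with walls up to 34 mm above the desk; boards in it reach 94 mm.
- narrow_board_b_center (a point): Centre of the second narrow board, to be left alone, in the remaining slot: like the first, 56 wide (x) x 5 thick (y) x 90 mm high (z). The clip that the wide board goes into stands apart from the rack on a fixed aluminium base 110 x 110 x 12 mm.

How it is judged:
By the outcome, as a careful person would: the job done as asked, in the order asked, and still so for the second after the job is handed in, with the robot touching nothing.
It also fails if it takes over 38 s, if anything falls off the work surface, if the arm or the gripper's body presses on something with over 40 N, if the wrist force passes 120 N, or if a joint passes its speed limit or range.

ROBOT

A 6-joint arm with a two-finger parallel gripper is mounted at the origin on the work surface. World frame = base frame: x ahead of the robot, y to its left, z up, the work surface at z = 0. Lengths are in m, angles in degrees, forces in N, time in s.
With the tool pointing down it reaches from about 0.35 to 0.875 m from the base axis. Payload 4.2 kg.
Tool frame: the origin (TCP) lies at the very end of the fingers, on their centre line; the grasp point (between the pads) lies 19 mm behind it (r.hold_point_z is the distance from the TCP to the grasp point, in m); z points along the fingers, y is the direction in which the jaws open and shut (so a half turn about z gives the same grasp; the last joint's range is limited). The gripper opens to 87 mm and grips with 3 to 60 N. Pads are 19 mm wide; open, the fingers measure 117 mm over their backs; the gripper's body (75 mm by 190 mm) begins 51 mm behind the grasp point.
Start: joints at [82.712, 22.042, 0.453, 0, -68.411, -14.817], TCP at [0.235, 0.579, 0.223] pointing down, gripper open.
Joint ranges: [-179.83, 179.83], [-69.29, 118.12], [-61.27, 80.66], [-181.25, 117.63], [-171.15, -9.14], [-177.46, 177.46]. Speed limits (degrees/s): [159.86, 159.86, 180, 180, 180, 180].

INTERFACE

Orientations are given as a 3x3 rotation matrix whose columns are the frame's x, y, z axes.
In Python, from station import r, cams, ticket gives the robot as it stands.
- The arm moves only by the tool drive_tool, never from a script. Its argument "deltas" is a list of rows, each an object of numbers: "dx", "dy", "dz": the shift along the tool's x, y, z in m; "wx", "wy", "wz": the turn, a rotation vector about the tool's x, y, z in degrees. A call has 1 to 20 rows; each row is the pose to reach, as a shift and turn from the pose commanded when the call began, along the tool's axes at that moment; what a row does not reach only later rows make up. A row lasts 1/10 s, in which the tool goes at most 50 mm and 8.59 degrees, less where a joint would pass 70% of its speed; a pose out of reach is approached as far as the arm can. A call with a gripper value outside its range is refused whole. "gripper" is the opening, from 0 (shut) to 1 (fully open), set as the call begins (left out, the last holds). The fingers move at their own pace and stop on an object; the grip force is fixed at half the most. Time passes only in rows, so rows that repeat a pose let the fingers close. It gives the time, the measured TCP pose, the force and the opening at its end, in the units of the state.
- r.sense(): the state, without advancing time (a new reading comes with each control period).
- cams.capture(name): name is "scene" or "top" or "wrist"; returns the picture (400x640x3 uint8, red, green, blue); there is no depth.
- cams.camera_model(name): a dict with "intrinsics" (3x3 intrinsics, pixels), "extrinsics" (4x4, takes a point from world to camera coordinates); the wrist camera has in their place "T_tool_cam" (4x4, takes a point from camera to tool coordinates, whose origin is the TCP and whose axes are the flange's). Camera axes: x right, y down, z forward; pixel columns grow to the right and rows downward; lengths in m; the calibration is good to about 2 mm. The wrist camera is an equidistant fisheye: a pixel r from the principal point sees the ray r / f radians off the axis. A picture is of the moment at which its call begins: read the wrist's pose just before it. camera_model takes no time and is no camera call.
- ticket.finish_job(): hands the job in, once; it reports no verdict.
The state is a dict: "time_s": time; "joints": joint angles; "joint_velocities": joint speeds; "effort": joint torques, N m; "tcp_pos": TCP position; "ee_rot": TCP orientation; "wrist_force": force on the tool from outside, world axes, zero at the start; "moment": the same for the moment, N m; "gripper_width": opening from 0.0 (shut) to 1.0 (fully open).
Only numpy, scipy, OpenCV 4.12 (cv2) and the standard library are available. Lean on these libraries where they do the work, as an engineer would, in place of code of your own. Each camera call takes 0.05 s, during which the arm holds its last target.

## Working session

There is one attempt and no reset: what is moved stays moved. The work goes in short steps, Python scripts to look and compute and a tool call to move; the robot and the scene stay as the last step left them, time stands still between calls to the robot, and variables do not carry over. Pictures are saved under pics/ and viewed, and the job is handed in when it is done.

Besides the shell and the picture viewer there is one more tool, called after ">>>" as a command line: name --argument value ..., lists and objects as JSON in quotes. drive_tool: Moves the arm, as the interface text tells. Its arguments: {"type":"object","properties":{"deltas":{"type":"array","items":{"type":"object","properties":{"dx":{"type":"number"},"dy":{"type":"number"},"dz":{"type":"number"},"wx":{"type":"number"},"wy":{"type":"number"},"wz":{"type":"number"}}}},"gripper":{"type":"number"}},"required":["deltas"]}

```bash
mkdir -p pics; ls; python3 - <<'E'
from station import r,cams,ticket
import cv2,numpy as np
s=r.sense();print(s)
for n in("scene","top","wrist"):
    im=cams.capture(n);cv2.imwrite(f"pics/{n}0.png",im[...,::-1]);m=cams.camera_model(n);print(n,{k:np.round(v,4).tolist() for k,v in m.items() if not isinstance(v,str)})
E
```

```text
pics
{'time_s': 0.0, 'joints': array([ 8.27109673e+01,  2.20910588e+01,  3.81129601e-01, -3.11167993e-02,
       -6.84122241e+01, -1.48171810e+01]), 'joint_velocities': array([ 0.09176035, -0.00971533, -0.00858268,  0.02794679, -0.04723575,
        0.05556927]), 'effort': array([-2.94129250e-04, -3.90667963e+01,  1.87407589e+01,  4.22006607e+00,
        1.10374604e-02, -1.73522626e-04]), 'tcp_pos': array([0.23494214, 0.5785099 , 0.22146019]), 'ee_rot': array([[ 9.26412428e-01, -3.76509518e-01, -7.71401866e-04],
       [-3.76510304e-01, -9.26410161e-01, -2.05062472e-03],
       [ 5.74451981e-05,  2.19016498e-03, -9.99997600e-01]]), 'wrist_force': array([ 0.26619713,  0.65104226, -0.0197719 ]), 'moment': array([ 0.05123899, -0.08455062, -0.00897566]), 'gripper_width': 1.0003077153400521}
scene {'intrinsics': [[508.9448, 0.0, 321.5183], [0.0, 508.9448, 193.7785], [0.0, 0.0, 1.0]], 'extrinsics': [[0.8261, 0.5633, 0.0155, -0.421], [0.4329, -0.6168, -0.6573, -0.1828], [-0.3607, 0.5498, -0.7534, 1.1711], [0.0, 0.0, 0.0, 1.0]]}
top {'intrinsics': [[401.0023, 0.0, 317.2564], [0.0, 401.0023, 200.7625], [0.0, 0.0, 1.0]], 'extrinsics': [[-0.0033, -1.0, -0.0037, -0.0016], [-0.9923, 0.0038, -0.1237, 0.5468], [0.1237, 0.0033, -0.9923, 0.878], [0.0, 0.0, 0.0, 1.0]]}
wrist {'intrinsics': [[309.7069, 0.0, 320.5525], [0.0, 309.7069, 200.8486], [0.0, 0.0, 1.0]], 'T_tool_cam': [[0.0004, -0.9526, -0.3042, 0.0843], [1.0, 0.0004, -0.0, 0.001], [0.0002, -0.3042, 0.9526, -0.162], [0.0, 0.0, 0.0, 1.0]]}
```

View pics/scene0.png

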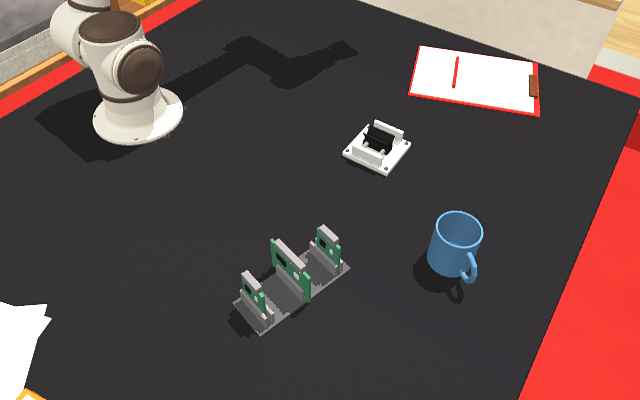

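View pics/top0.png

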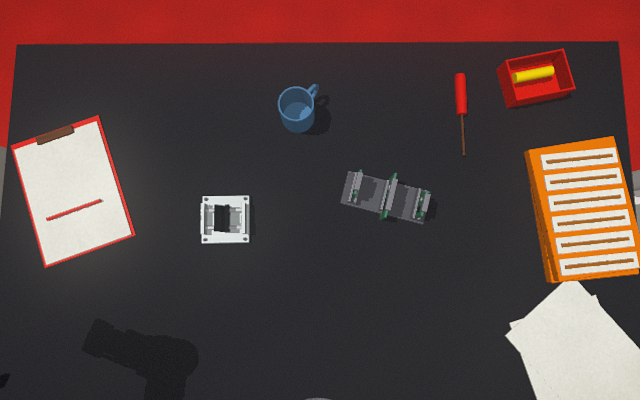

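View pics/wrist0.png

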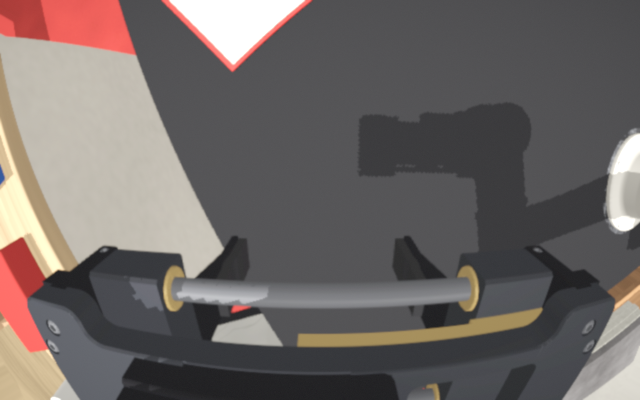

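The wide board is in the middle slot (scene pixel 290,268; top pixel 389,197). The clip is at top pixel (225,219). I'll zoom in on both.

```bash
python3 - <<'E'
import cv2,numpy as np
t=cv2.imread('pics/top0.png');s=cv2.imread('pics/scene0.png')
cv2.imwrite('pics/z1.png',cv2.resize(t[155:235,335:440],None,fx=7,fy=7,interpolation=cv2.INTER_CUBIC))
cv2.imwrite('pics/z2.png',cv2.resize(t[190:248,195:255],None,fx=10,fy=10,interpolation=cv2.INTER_CUBIC))
cv2.imwrite('pics/z3.png',cv2.resize(s[220:340,225:355],None,fx=5,fy=5,interpolation=cv2.INTER_CUBIC))
cv2.imwrite('pics/z4.png',cv2.resize(s[115:180,335:415],None,fx=9,fy=9,interpolation=cv2.INTER_CUBIC))
E
```

```text
(no output)
```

View pics/z1.png

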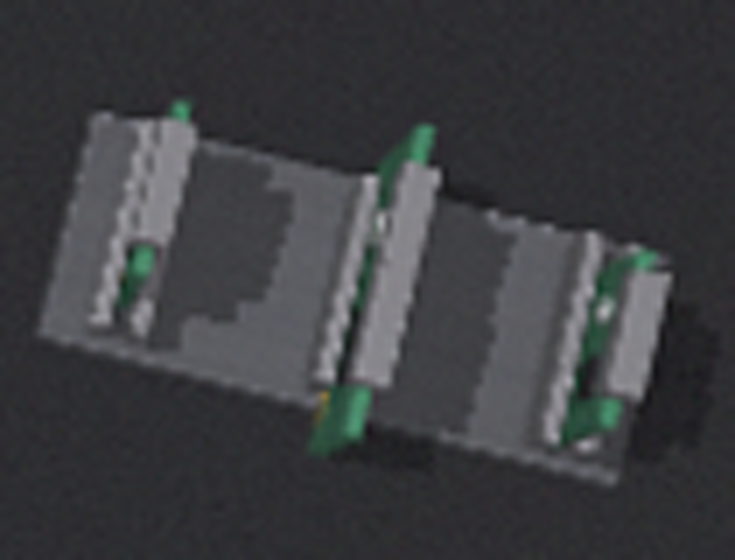

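View pics/z2.png

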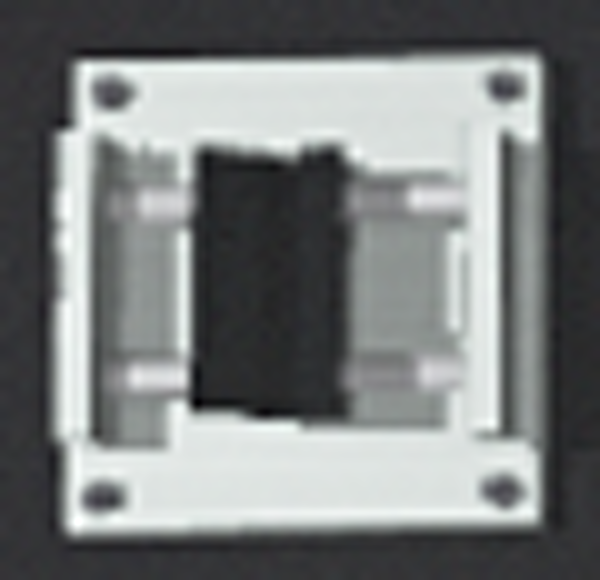

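View pics/z3.png

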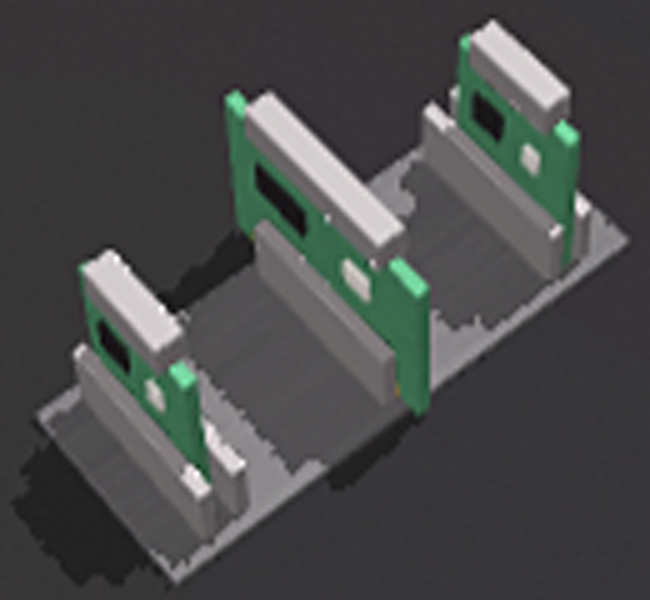

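View pics/z4.png

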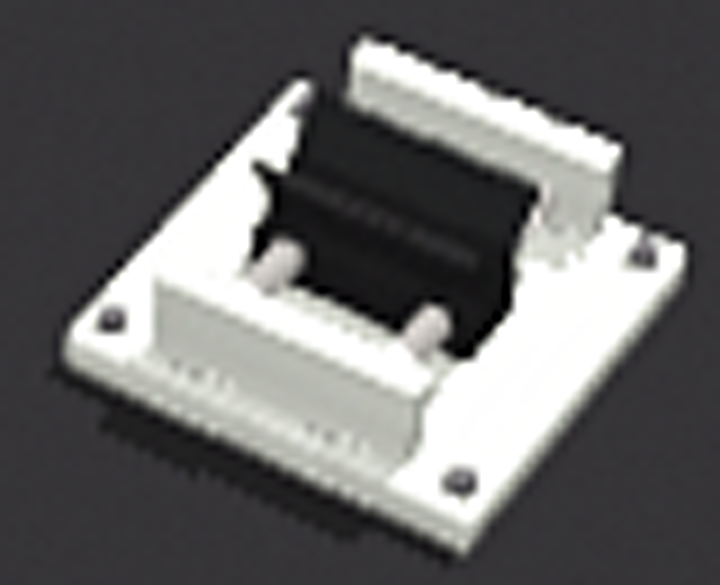

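```bash
cat > h.py <<'E'
import numpy as np
from station import r,cams
def ray(n,p):
    m=cams.camera_model(n);K=np.array(m["intrinsics"]);E=np.array(m["extrinsics"]);R=E[:3,:3];c=-R.T@E[:3,3]
    d=R.T@np.linalg.inv(K)@np.r_[p,1.];return c,d/np.linalg.norm(d)
def onz(n,p,z):
    c,d=ray(n,p);return c+d*(z-c[2])/d[2]
def crop(p,f,x0,y0): return ((np.array(p,float)+.5)/f-.5)+[x0,y0]
def show(name,P,fit=True):
    P=np.array(P);print(name,"mean",np.round(P.mean(0),4),"edges",[round(float(np.linalg.norm(P[i]-P[(i+1)%4])),4) for i in range(4)],
      "angs",[round(float(np.degrees(np.arctan2(*(P[(i+1)%4]-P[i])[[1,0]]))),2) for i in range(4)])
def wray(p,pos,rot):
    m=cams.camera_model("wrist");K=np.array(m["intrinsics"]);T=np.array(m["T_tool_cam"])
    u=(np.array(p)-K[:2,2])/K[0,0];t=np.hypot(*u);d=np.r_[u/t*np.sin(t),np.cos(t)]
    return pos+rot@T[:3,3],rot@T[:3,:3]@d
def wonz(p,z,pos,rot):
    c,d=wray(p,pos,rot);return c+d*(z-c[2])/d[2]
E
python3 - <<'E'
from h import *
import cv2
show("bar top",[onz("top",crop(p,7,335,155),.094) for p in[(403,160),(441,172),(390,390),(355,380)]])
show("bar scene",[onz("scene",crop(p,5,225,220),.094) for p in[(268,92),(406,230),(388,250),(245,105)]])
show("base top",[onz("top",crop(p,10,195,190),.012) for p in[(75,60),(545,52),(543,525),(67,535)]])
show("base scene",[onz("scene",crop(p,9,335,115),.012) for p in[(305,78),(687,247),(465,545),(68,348)]])
show("rack top",[onz("top",crop(p,7,335,155),.004) for p in[(93,113),(668,250),(615,483),(40,335)]])
show("rack sc",[onz("scene",crop(p,5,225,220),.004) for p in[(35,415),(175,582),(630,240),(468,85)]])
E
```

```text
bar top mean [ 0.5535 -0.1613  0.094 ] edges [0.0121, 0.069, 0.0109, 0.0694] angs [-108.14, 165.49, 73.66, -13.57]
bar scene mean [ 0.5555 -0.1602  0.094 ] edges [0.0701, 0.0092, 0.0728, 0.0089] angs [-14.56, -92.05, 165.36, 70.71]
base top mean [0.5085 0.2099 0.012 ] edges [0.1098, 0.1099, 0.1096, 0.1104] angs [-89.24, -179.22, 91.0, 0.89]
base scene mean [0.5105 0.2095 0.012 ] edges [0.1072, 0.1173, 0.1083, 0.1153] angs [0.2, -87.64, 179.11, 91.82]
rack top mean [ 0.5597 -0.1627  0.004 ] edges [0.1986, 0.081, 0.1974, 0.0779] angs [-103.89, 165.26, 75.22, -13.91]
rack sc mean [ 0.5574 -0.1609  0.004 ] edges [0.0786, 0.1993, 0.0886, 0.2001] angs [-14.7, 75.18, 164.91, -101.96]
```

```bash
cat >> h.py <<'E'
def delta(pos,yaw,s=None):
    """target TCP pos and yaw(deg) of tool x, tool pointing straight down"""
    from scipy.spatial.transform import Rotation as Ro
    s=s or r.sense();R=np.array(s["ee_rot"]);a=np.radians(yaw);c,n=np.cos(a),np.sin(a)
    T=np.array([[c,n,0],[n,-c,0],[0,0,-1]])
    print("t",s["time_s"],"d",np.round(R.T@(np.array(pos)-s["tcp_pos"]),4),"w",np.round(Ro.from_matrix(R.T@T).as_rotvec(degrees=True),2))
E
python3 -c "
from h import *
delta([.5545,-.161,.2],-14.4)"
```

```text
t 0.15 d [0.5744 0.565  0.0227] w [ 0.09  0.   -7.71]
```

>>> drive_tool --deltas '[{"dx":0.574,"dy":0.565,"dz":0.022,"wz":-7.7},{"dx":0.574,"dy":0.565,"dz":0.022,"wz":-7.7},{"dx":0.574,"dy":0.565,"dz":0.022,"wz":-7.7},{"dx":0.574,"dy":0.565,"dz":0.022,"wz":-7.7},{"dx":0.574,"dy":0.565,"dz":0.022,"wz":-7.7},{"dx":0.574,"dy":0.565,"dz":0.022,"wz":-7.7},{"dx":0.574,"dy":0.565,"dz":0.022,"wz":-7.7},{"dx":0.574,"dy":0.565,"dz":0.022,"wz":-7.7},{"dx":0.574,"dy":0.565,"dz":0.022,"wz":-7.7},{"dx":0.574,"dy":0.565,"dz":0.022,"wz":-7.7},{"dx":0.574,"dy":0.565,"dz":0.022,"wz":-7.7},{"dx":0.574,"dy":0.565,"dz":0.022,"wz":-7.7},{"dx":0.574,"dy":0.565,"dz":0.022,"wz":-7.7},{"dx":0.574,"dy":0.565,"dz":0.022,"wz":-7.7},{"dx":0.574,"dy":0.565,"dz":0.022,"wz":-7.7},{"dx":0.574,"dy":0.565,"dz":0.022,"wz":-7.7},{"dx":0.574,"dy":0.565,"dz":0.022,"wz":-7.7},{"dx":0.574,"dy":0.565,"dz":0.022,"wz":-7.7},{"dx":0.574,"dy":0.565,"dz":0.022,"wz":-7.7},{"dx":0.574,"dy":0.565,"dz":0.022,"wz":-7.7}]' --gripper 0.6

```text
schema error: expected keys dx, dy, dz, wx, wy, wz
```

>>> drive_tool --deltas '[{"dx":0.574,"dy":0.565,"dz":0.022,"wx":0,"wy":0,"wz":-7.7},{"dx":0.574,"dy":0.565,"dz":0.022,"wx":0,"wy":0,"wz":-7.7},{"dx":0.574,"dy":0.565,"dz":0.022,"wx":0,"wy":0,"wz":-7.7},{"dx":0.574,"dy":0.565,"dz":0.022,"wx":0,"wy":0,"wz":-7.7},{"dx":0.574,"dy":0.565,"dz":0.022,"wx":0,"wy":0,"wz":-7.7},{"dx":0.574,"dy":0.565,"dz":0.022,"wx":0,"wy":0,"wz":-7.7},{"dx":0.574,"dy":0.565,"dz":0.022,"wx":0,"wy":0,"wz":-7.7},{"dx":0.574,"dy":0.565,"dz":0.022,"wx":0,"wy":0,"wz":-7.7},{"dx":0.574,"dy":0.565,"dz":0.022,"wx":0,"wy":0,"wz":-7.7},{"dx":0.574,"dy":0.565,"dz":0.022,"wx":0,"wy":0,"wz":-7.7},{"dx":0.574,"dy":0.565,"dz":0.022,"wx":0,"wy":0,"wz":-7.7},{"dx":0.574,"dy":0.565,"dz":0.022,"wx":0,"wy":0,"wz":-7.7},{"dx":0.574,"dy":0.565,"dz":0.022,"wx":0,"wy":0,"wz":-7.7},{"dx":0.574,"dy":0.565,"dz":0.022,"wx":0,"wy":0,"wz":-7.7},{"dx":0.574,"dy":0.565,"dz":0.022,"wx":0,"wy":0,"wz":-7.7},{"dx":0.574,"dy":0.565,"dz":0.022,"wx":0,"wy":0,"wz":-7.7},{"dx":0.574,"dy":0.565,"dz":0.022,"wx":0,"wy":0,"wz":-7.7},{"dx":0.574,"dy":0.565,"dz":0.022,"wx":0,"wy":0,"wz":-7.7},{"dx":0.574,"dy":0.565,"dz":0.022,"wx":0,"wy":0,"wz":-7.7},{"dx":0.574,"dy":0.565,"dz":0.022,"wx":0,"wy":0,"wz":-7.7}]' --gripper 0.6

```text
time_s: 2.15
tcp_pos: [0.554, -0.1591, 0.2008]
ee_rot: [[0.969, -0.247, 0.0], [-0.247, -0.969, 0.0], [0.0, -0.0, -1.0]]
wrist_force: [-0.6, 0.7, -0.8]
gripper_width: 0.599
```

```bash
python3 - <<'E'
from h import *
import cv2
s=r.sense();np.savez('w1.npz',p=s["tcp_pos"],R=s["ee_rot"]);print(s["tcp_pos"])
im=cams.capture("wrist");cv2.imwrite("pics/w1.png",im[...,::-1])
E
```

```text
[ 0.55398253 -0.15913364  0.20081841]
```

View pics/w1.png

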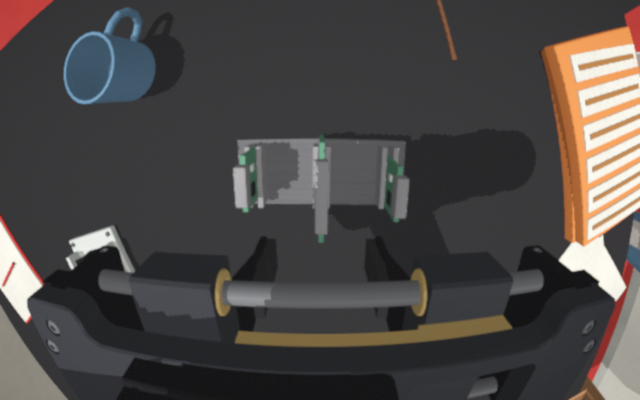

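```bash
python3 - <<'E'
import cv2
t=cv2.imread('pics/w1.png')
cv2.imwrite('pics/z5.png',cv2.resize(t[128:250,285:365],None,fx=4.8,fy=4.8,interpolation=cv2.INTER_CUBIC))
E
```

```text
(no output)
```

View pics/z5.png

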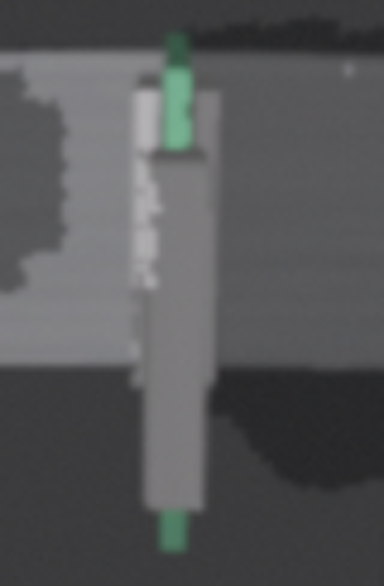

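```bash
python3 - <<'E'
from h import *
d=np.load('w1.npz')
show("bar",[wonz(crop(p,4.8,285,128),.094,d['p'],d['R']) for p in[(154,154),(206,154),(204,510),(144,510)]])
delta([.5545,-.1605,.1],-14.6)
E
```

```text
bar mean [ 0.5544 -0.1611  0.094 ] edges [0.0095, 0.0708, 0.0118, 0.0708] angs [-104.25, 165.79, 75.73, -16.09]
t 2.2 d [0.0007 0.0013 0.101 ] w [-0.01 -0.02  0.31]
```

>>> drive_tool --deltas '[{"dx":0.0007,"dy":0.0018,"dz":0.04,"wx":0,"wy":0,"wz":0.3},{"dx":0.0007,"dy":0.0018,"dz":0.08,"wx":0,"wy":0,"wz":0.3},{"dx":0.0007,"dy":0.0018,"dz":0.11,"wx":0,"wy":0,"wz":0.3},{"dx":0.0007,"dy":0.0018,"dz":0.127,"wx":0,"wy":0,"wz":0.3},{"dx":0.0007,"dy":0.0018,"dz":0.134,"wx":0,"wy":0,"wz":0.3},{"dx":0.0007,"dy":0.0018,"dz":0.134,"wx":0,"wy":0,"wz":0.3},{"dx":0.0007,"dy":0.0018,"dz":0.134,"wx":0,"wy":0,"wz":0.3}]'

```text
time_s: 2.9
tcp_pos: [0.5556, -0.1619, 0.0679]
ee_rot: [[0.968, -0.253, 0.002], [-0.253, -0.968, -0.0], [0.002, -0.0, -1.0]]
wrist_force: [-0.0, -1.3, 0.5]
gripper_width: 0.6
```

>>> drive_tool --deltas '[{"dx":-0.0008,"dy":-0.0006,"dz":0,"wx":0,"wy":0,"wz":0},{"dx":-0.0008,"dy":-0.0006,"dz":0,"wx":0,"wy":0,"wz":0},{"dx":-0.0008,"dy":-0.0006,"dz":0,"wx":0,"wy":0,"wz":0},{"dx":-0.0008,"dy":-0.0006,"dz":0,"wx":0,"wy":0,"wz":0},{"dx":-0.0008,"dy":-0.0006,"dz":0,"wx":0,"wy":0,"wz":0},{"dx":-0.0008,"dy":-0.0006,"dz":0,"wx":0,"wy":0,"wz":0},{"dx":-0.0008,"dy":-0.0006,"dz":0,"wx":0,"wy":0,"wz":0},{"dx":-0.0008,"dy":-0.0006,"dz":0,"wx":0,"wy":0,"wz":0}]' --gripper 0

```text
time_s: 3.7
tcp_pos: [0.554, -0.1615, 0.0666]
ee_rot: [[0.967, -0.254, 0.0], [-0.254, -0.967, 0.0], [0.0, -0.0, -1.0]]
wrist_force: [-0.5, 1.1, 0.0]
gripper_width: 0.133
```

>>> drive_tool --deltas '[{"dx":0,"dy":0,"dz":-0.01,"wx":0,"wy":0,"wz":0},{"dx":0,"dy":0,"dz":-0.03,"wx":0,"wy":0,"wz":0},{"dx":0,"dy":0,"dz":-0.055,"wx":0,"wy":0,"wz":0},{"dx":0,"dy":0,"dz":-0.085,"wx":0,"wy":0,"wz":0},{"dx":0,"dy":0,"dz":-0.105,"wx":0,"wy":0,"wz":0},{"dx":0,"dy":0,"dz":-0.115,"wx":0,"wy":0,"wz":0},{"dx":0,"dy":0,"dz":-0.115,"wx":0,"wy":0,"wz":0}]'

```text
time_s: 4.4
tcp_pos: [0.5546, -0.1616, 0.1832]
ee_rot: [[0.967, -0.254, 0.003], [-0.254, -0.967, -0.0], [0.003, -0.001, -1.0]]
wrist_force: [0.3, 0.2, -0.6]
gripper_width: 0.135
```

```bash
python3 - <<'E'
from h import *
import cv2
print(r.sense()["wrist_force"],r.sense()["gripper_width"])
delta([.5095,.2098,.185],.8)
im=cams.capture("scene");cv2.imwrite("pics/s2.png",im[...,::-1])
E
```

```text
[ 0.32169977  0.21207214 -0.60014607] 0.13494275911750606
t 4.4 d [-0.1379 -0.3478 -0.002 ] w [ -0.02  -0.18 -15.51]
```

View pics/s2.png

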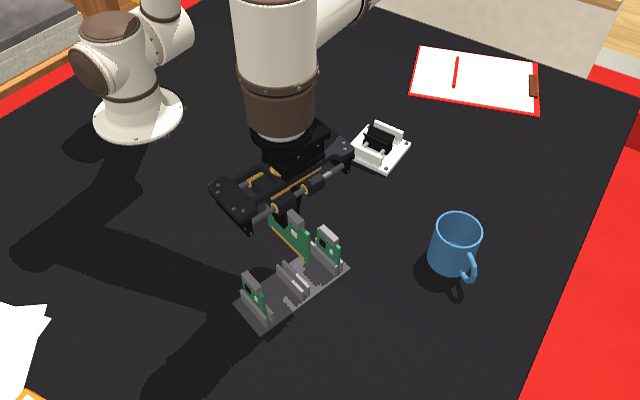

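>>> drive_tool --deltas '[{"dx":-0.138,"dy":-0.348,"dz":-0.002,"wx":0,"wy":0,"wz":-4},{"dx":-0.138,"dy":-0.348,"dz":-0.002,"wx":0,"wy":0,"wz":-8},{"dx":-0.138,"dy":-0.348,"dz":-0.002,"wx":0,"wy":0,"wz":-12},{"dx":-0.138,"dy":-0.348,"dz":-0.002,"wx":0,"wy":0,"wz":-15.5},{"dx":-0.138,"dy":-0.348,"dz":-0.002,"wx":0,"wy":0,"wz":-15.5},{"dx":-0.138,"dy":-0.348,"dz":-0.002,"wx":0,"wy":0,"wz":-15.5},{"dx":-0.138,"dy":-0.348,"dz":-0.002,"wx":0,"wy":0,"wz":-15.5},{"dx":-0.138,"dy":-0.348,"dz":-0.002,"wx":0,"wy":0,"wz":-15.5},{"dx":-0.138,"dy":-0.348,"dz":-0.002,"wx":0,"wy":0,"wz":-15.5},{"dx":-0.138,"dy":-0.348,"dz":-0.002,"wx":0,"wy":0,"wz":-15.5},{"dx":-0.138,"dy":-0.348,"dz":-0.002,"wx":0,"wy":0,"wz":-15.5},{"dx":-0.138,"dy":-0.348,"dz":-0.002,"wx":0,"wy":0,"wz":-15.5},{"dx":-0.138,"dy":-0.348,"dz":-0.002,"wx":0,"wy":0,"wz":-15.5},{"dx":-0.138,"dy":-0.348,"dz":-0.002,"wx":0,"wy":0,"wz":-15.5}]'

```text
time_s: 5.85
tcp_pos: [0.509, 0.2094, 0.1836]
ee_rot: [[1.0, 0.013, 0.0], [0.013, -1.0, 0.0], [0.0, -0.0, -1.0]]
wrist_force: [0.2, -0.4, -1.2]
gripper_width: 0.133
```

```bash
python3 - <<'E'
from h import *
import cv2
s=r.sense();np.savez('w2.npz',p=s["tcp_pos"],R=s["ee_rot"]);print(s["tcp_pos"])
delta([.5095,.2098,.185],.8)
im=cams.capture("wrist");cv2.imwrite("pics/w2.png",im[...,::-1])
cv2.imwrite('pics/z6.png',cv2.resize(im[90:280,220:420,::-1],None,fx=3,fy=3,interpolation=cv2.INTER_CUBIC))
im=cams.capture("scene");cv2.imwrite("pics/s3.png",cv2.resize(im[60:200,300:460,::-1],None,fx=4,fy=4,interpolation=cv2.INTER_CUBIC))
E
```

```text
[0.50898804 0.209371   0.1836224 ]
t 5.85 d [ 0.0005 -0.0004 -0.0014] w [-0.01 -0.   -0.08]
```

View pics/z6.png

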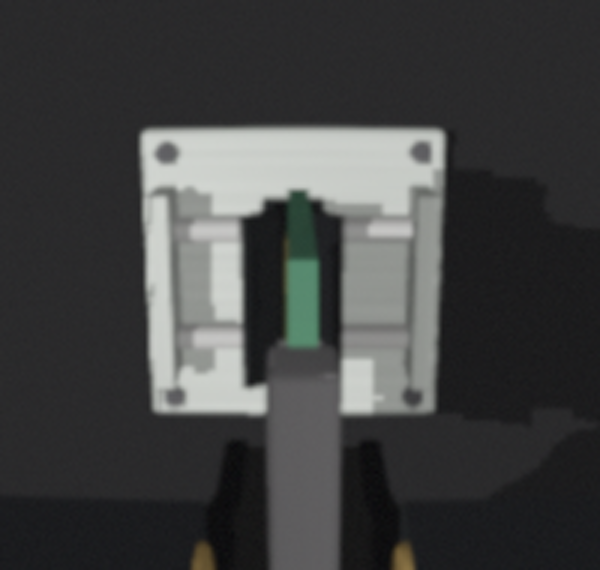

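View pics/s3.png

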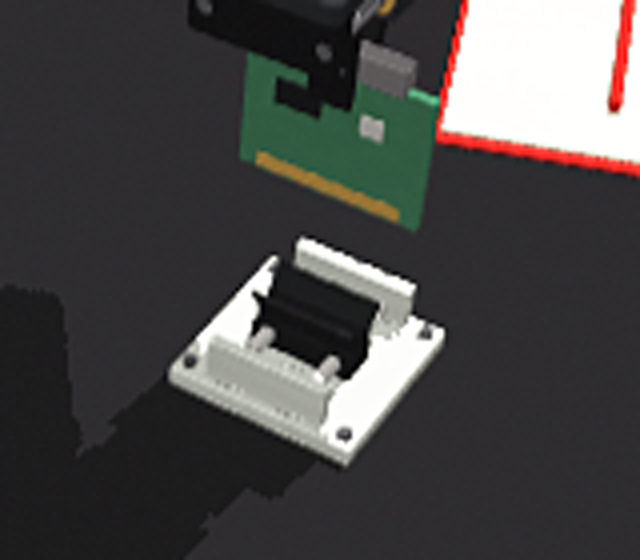

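```bash
python3 - <<'E'
from h import *
d=np.load('w2.npz');f=lambda p,z:wonz(crop(p,3,220,90),z,d['p'],d['R'])
show("base",[f(p,.012) for p in[(142,130),(445,130),(436,412),(152,412)]])
print("jaws z.05",f((244,300),.05),f((341,300),.05))
zt=d['p'][2]+.019-.008+.008*2  # bar top
ze=d['p'][2]+.027
print("board top edge front",f((287,259),ze-.002),f((319,259),ze-.002),"lower", f((289,192),ze-.09),f((308,192),ze-.09))
print("top edge rear", f((285,345),ze-.002),f((321,345),ze-.002))
E
```

```text
base mean [0.5087 0.2118 0.012 ] edges [0.1093, 0.1092, 0.1112, 0.1094] angs [-89.34, -178.8, 90.78, 0.21]
jaws z.05 [0.50986326 0.22780247 0.05      ] [0.51027324 0.19573083 0.05      ]
board top edge front [0.56090525 0.21142648 0.2086224 ] [0.56096853 0.20658706 0.2086224 ] lower [0.55725498 0.21235025 0.1206224 ] [0.55731341 0.20771026 0.1206224 ]
top edge rear [0.54719768 0.21162387 0.2086224 ] [0.54727072 0.20602931 0.2086224 ]
```

>>> drive_tool --deltas '[{"dx":0.0005,"dy":-0.001,"dz":0.02,"wx":0,"wy":0,"wz":0},{"dx":0.0005,"dy":-0.001,"dz":0.045,"wx":0,"wy":0,"wz":0},{"dx":0.0005,"dy":-0.001,"dz":0.06,"wx":0,"wy":0,"wz":0},{"dx":0.0005,"dy":-0.001,"dz":0.07,"wx":0,"wy":0,"wz":0},{"dx":0.0005,"dy":-0.001,"dz":0.075,"wx":0,"wy":0,"wz":0},{"dx":0.0005,"dy":-0.001,"dz":0.078,"wx":0,"wy":0,"wz":0},{"dx":0.0005,"dy":-0.001,"dz":0.078,"wx":0,"wy":0,"wz":0},{"dx":0.0005,"dy":-0.001,"dz":0.078,"wx":0,"wy":0,"wz":0}]'

```text
time_s: 6.75
tcp_pos: [0.5098, 0.2114, 0.1063]
ee_rot: [[1.0, 0.014, 0.001], [0.014, -1.0, 0.001], [0.001, -0.001, -1.0]]
wrist_force: [-0.6, 0.8, -1.2]
gripper_width: 0.132
```

```bash
python3 - <<'E'
from h import *
import cv2
s=r.sense();print(s["tcp_pos"])
im=cams.capture("wrist")
a=cv2.resize(im[90:280,220:420,::-1],None,fx=2.9,fy=2.9,interpolation=cv2.INTER_CUBIC);cv2.imwrite('pics/z7.png',a)
im=cams.capture("scene");cv2.imwrite("pics/s4.png",cv2.resize(im[60:200,300:460,::-1],None,fx=4,fy=4,interpolation=cv2.INTER_CUBIC))
E
```

```text
[0.50975647 0.21137421 0.1062661 ]
```

View pics/z7.png

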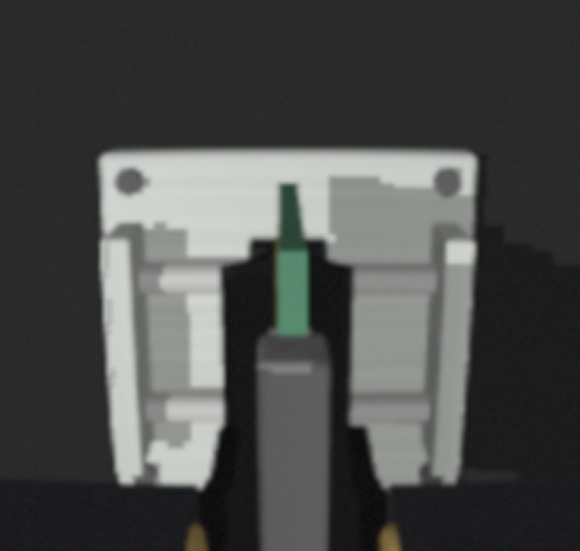

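View pics/s4.png

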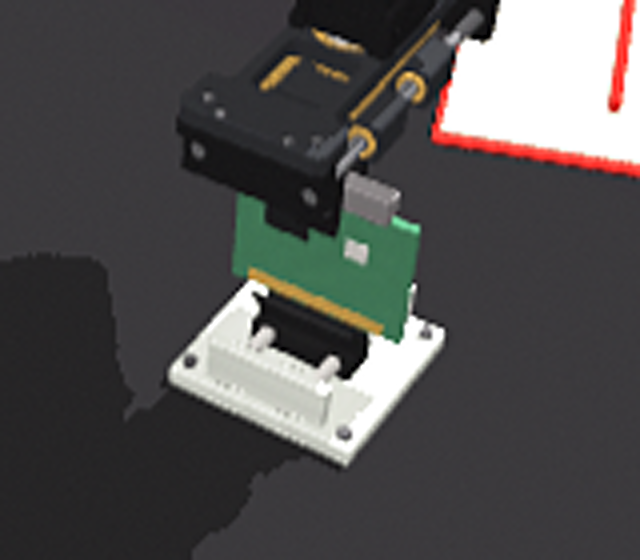

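>>> drive_tool --deltas '[{"dx":0,"dy":0,"dz":0.004,"wx":0,"wy":0,"wz":0},{"dx":0,"dy":0,"dz":0.008,"wx":0,"wy":0,"wz":0},{"dx":0,"dy":0,"dz":0.012,"wx":0,"wy":0,"wz":0},{"dx":0,"dy":0,"dz":0.016,"wx":0,"wy":0,"wz":0},{"dx":0,"dy":0,"dz":0.02,"wx":0,"wy":0,"wz":0},{"dx":0,"dy":0,"dz":0.023,"wx":0,"wy":0,"wz":0},{"dx":0,"dy":0,"dz":0.025,"wx":0,"wy":0,"wz":0},{"dx":0,"dy":0,"dz":0.025,"wx":0,"wy":0,"wz":0}]'

```text
time_s: 7.65
tcp_pos: [0.5093, 0.2111, 0.08]
ee_rot: [[1.0, 0.014, -0.0], [0.014, -1.0, 0.0], [-0.0, -0.0, -1.0]]
wrist_force: [0.9, 0.5, -0.5]
gripper_width: 0.127
```

>>> drive_tool --deltas '[{"dx":0,"dy":0,"dz":0.002,"wx":0,"wy":0,"wz":0},{"dx":0,"dy":0,"dz":0.004,"wx":0,"wy":0,"wz":0},{"dx":0,"dy":0,"dz":0.005,"wx":0,"wy":0,"wz":0},{"dx":0,"dy":0,"dz":0.006,"wx":0,"wy":0,"wz":0},{"dx":0,"dy":0,"dz":0.006,"wx":0,"wy":0,"wz":0}]'

```text
time_s: 8.15
tcp_pos: [0.5093, 0.2111, 0.0745]
ee_rot: [[1.0, 0.014, 0.0], [0.014, -1.0, 0.0], [0.0, -0.0, -1.0]]
wrist_force: [-0.5, 0.4, 1.2]
gripper_width: 0.134
```

```bash
python3 - <<'E'
from h import *
import cv2
s=r.sense();print(s["tcp_pos"],s["wrist_force"],s["moment"])
im=cams.capture("wrist")
a=cv2.resize(im[90:280,220:420,::-1],None,fx=2.9,fy=2.9,interpolation=cv2.INTER_CUBIC);cv2.imwrite('pics/z8.png',a)
im=cams.capture("scene");cv2.imwrite("pics/s5.png",cv2.resize(im[60:200,300:460,::-1],None,fx=4,fy=4,interpolation=cv2.INTER_CUBIC))
E
```

```text
[0.50929531 0.21113635 0.07454803] [-0.46383044  0.38910374  1.21097548] [ 0.10385214 -0.03072654 -0.033772  ]
```

View pics/z8.png

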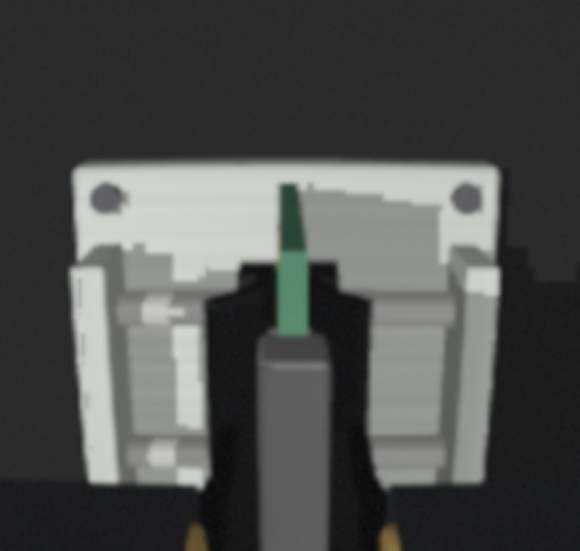

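View pics/s5.png

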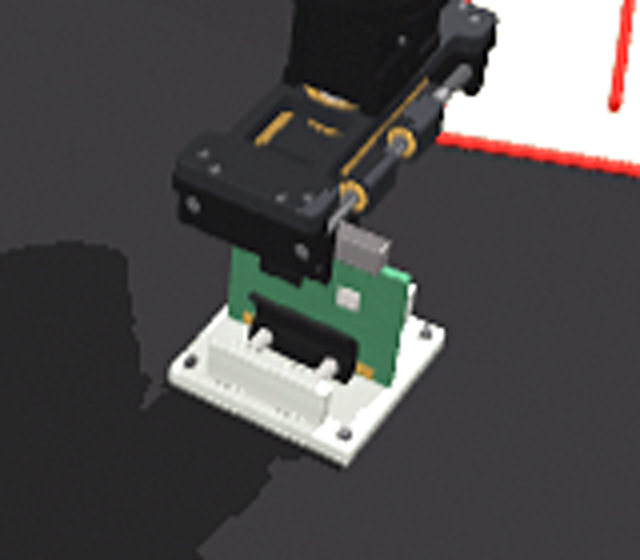

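>>> drive_tool --deltas '[{"dx":0,"dy":0,"dz":0.001,"wx":0,"wy":0,"wz":0},{"dx":0,"dy":0,"dz":0.001,"wx":0,"wy":0,"wz":0}]'

```text
time_s: 8.45
tcp_pos: [0.5094, 0.2112, 0.0745]
ee_rot: [[1.0, 0.014, 0.0], [0.014, -1.0, 0.0], [0.0, -0.0, -1.0]]
wrist_force: [-3.1, 0.7, 7.4]
gripper_width: 0.133
```

>>> drive_tool --deltas '[{"dx":0,"dy":0,"dz":0.001,"wx":0,"wy":0,"wz":0},{"dx":0,"dy":0,"dz":0.001,"wx":0,"wy":0,"wz":0}]'

```text
time_s: 8.65
tcp_pos: [0.5094, 0.2113, 0.0745]
ee_rot: [[1.0, 0.015, 0.001], [0.015, -1.0, 0.0], [0.001, -0.0, -1.0]]
wrist_force: [-4.9, -0.6, 12.0]
gripper_width: 0.131
```

>>> drive_tool --deltas '[{"dx":0,"dy":0,"dz":0.0015,"wx":0,"wy":0,"wz":0},{"dx":0,"dy":0,"dz":0.0015,"wx":0,"wy":0,"wz":0}]'

```text
time_s: 8.85
tcp_pos: [0.5095, 0.2114, 0.0744]
ee_rot: [[1.0, 0.015, 0.001], [0.015, -1.0, 0.0], [0.001, -0.0, -1.0]]
wrist_force: [-8.0, 0.0, 20.7]
gripper_width: 0.133
```

>>> drive_tool --deltas '[{"dx":0,"dy":0,"dz":-0.0015,"wx":0,"wy":0,"wz":0},{"dx":0,"dy":0,"dz":-0.003,"wx":0,"wy":0,"wz":0},{"dx":0,"dy":0,"dz":-0.003,"wx":0,"wy":0,"wz":0}]'

```text
time_s: 9.15
tcp_pos: [0.5093, 0.2112, 0.0745]
ee_rot: [[1.0, 0.014, 0.0], [0.014, -1.0, 0.0], [0.0, -0.0, -1.0]]
wrist_force: [-1.5, 1.2, 5.8]
gripper_width: 0.138
```

>>> drive_tool --deltas '[{"dx":0,"dy":0,"dz":0,"wx":0,"wy":0,"wz":0},{"dx":0,"dy":0,"dz":0,"wx":0,"wy":0,"wz":0},{"dx":0,"dy":0,"dz":0,"wx":0,"wy":0,"wz":0},{"dx":0,"dy":0,"dz":0,"wx":0,"wy":0,"wz":0},{"dx":0,"dy":0,"dz":0,"wx":0,"wy":0,"wz":0},{"dx":0,"dy":0,"dz":0,"wx":0,"wy":0,"wz":0}]' --gripper 0.6

```text
time_s: 9.75
tcp_pos: [0.5092, 0.211, 0.0739]
ee_rot: [[1.0, 0.014, -0.0], [0.014, -1.0, -0.0], [-0.0, 0.0, -1.0]]
wrist_force: [0.4, -0.2, -0.1]
gripper_width: 0.566
```

>>> drive_tool --deltas '[{"dx":0,"dy":0,"dz":-0.01,"wx":0,"wy":0,"wz":0},{"dx":0,"dy":0,"dz":-0.03,"wx":0,"wy":0,"wz":0},{"dx":0,"dy":0,"dz":-0.06,"wx":0,"wy":0,"wz":0},{"dx":0,"dy":0,"dz":-0.1,"wx":0,"wy":0,"wz":0},{"dx":0,"dy":0,"dz":-0.13,"wx":0,"wy":0,"wz":0},{"dx":0,"dy":0,"dz":-0.14,"wx":0,"wy":0,"wz":0},{"dx":0,"dy":0,"dz":-0.14,"wx":0,"wy":0,"wz":0},{"dx":0,"dy":0,"dz":-0.14,"wx":0,"wy":0,"wz":0}]'

```text
time_s: 10.55
tcp_pos: [0.5085, 0.2107, 0.2129]
ee_rot: [[1.0, 0.013, -0.002], [0.013, -1.0, -0.001], [-0.002, 0.001, -1.0]]
wrist_force: [-0.6, -0.2, -0.2]
gripper_width: 0.604
```

```bash
python3 - <<'E'
from h import *
import cv2
s=r.sense();np.savez('w3.npz',p=s["tcp_pos"],R=s["ee_rot"]);print(s["time_s"],s["tcp_pos"],s["wrist_force"])
im=cams.capture("wrist")
cv2.imwrite('pics/z9.png',cv2.resize(im[90:280,220:420,::-1],None,fx=3,fy=3,interpolation=cv2.INTER_CUBIC))
im=cams.capture("scene");cv2.imwrite("pics/s6f.png",im[...,::-1]);cv2.imwrite("pics/s6.png",cv2.resize(im[60:200,300:460,::-1],None,fx=4,fy=4,interpolation=cv2.INTER_CUBIC))
E
```

```text
10.55 [0.50845967 0.2106781  0.2129393 ] [-0.59845876 -0.24129491 -0.24776327]
```

View pics/z9.png

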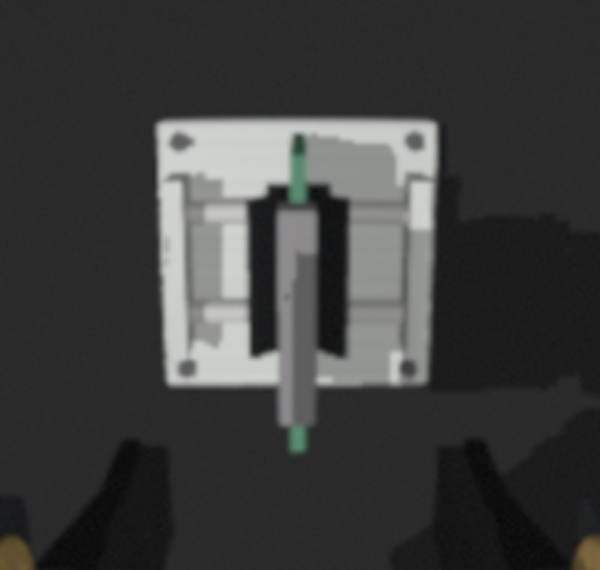

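View pics/s6.png

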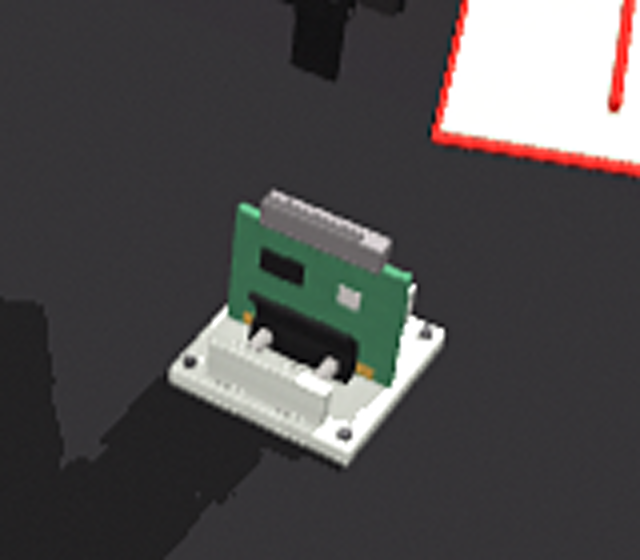

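View pics/s6f.png

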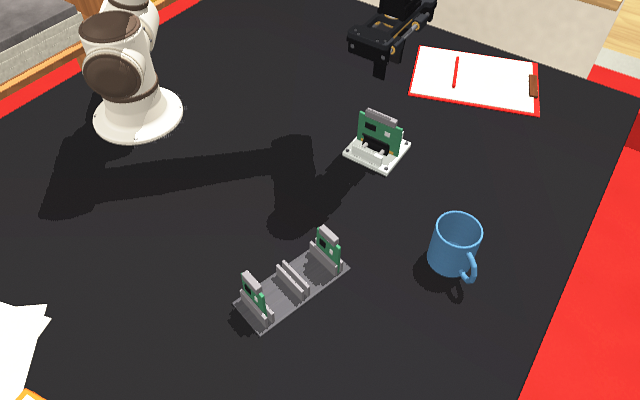

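```bash
python3 - <<'E'
from h import *
d=np.load('w3.npz');f=lambda p,z:wonz(crop(p,3,220,90),z,d['p'],d['R'])
show("base",[f(p,.012) for p in[(155,122),(438,122),(429,384),(167,384)]])
show("bar",[f(p,.102) for p in[(277,208),(318,208),(316,426),(278,426)]])
# height: triangulate board top front corner region and bar top face ends, scene+wrist
def tri(a,b):
    (c1,d1),(c2,d2)=a,b;A=np.c_[d1,-d2];t=np.linalg.lstsq(A,c2-c1,rcond=None)[0];p,q=c1+t[0]*d1,c2+t[1]*d2;return (p+q)/2,np.linalg.norm(p-q)
W=lambda p:wray(crop(p,3,220,90),d['p'],d['R']);S=lambda p:ray("scene",crop(p,4,300,60))
print("bar far-right top", tri(W((318,208)),S((386,250))), "far-left",tri(W((277,208)),S((391,238))))
print("near-right",tri(W((316,426)),S((262,208))),"near-left",tri(W((278,426)),S((273,191))))
from station import ticket
ticket.finish_job()
E
```

```text
base mean [0.5083 0.2118 0.012 ] edges [0.1107, 0.1092, 0.1102, 0.1093] angs [-89.27, -179.1, 90.79, 1.17]
bar mean [0.509  0.2113 0.102 ] edges [0.0122, 0.0703, 0.0121, 0.0703] angs [-89.24, -179.45, 90.8, 0.59]
bar far-right top (array([0.54543101, 0.20578567, 0.10449664]), np.float64(0.0015792285156230347)) far-left (array([0.5435522 , 0.21758039, 0.10242633]), np.float64(0.0011612877374460133))
near-right (array([0.47414385, 0.20496175, 0.09836165]), np.float64(0.0032590674035265447)) near-left (array([0.47399899, 0.21711805, 0.10057188]), np.float64(0.001534989186205819))
the job is handed in; nothing more can be done
```

I lifted the wide board out of the rack's middle slot by its grip bar, pressed it into the sprung clip and let go. The job was handed in at about 10.7 s on the robot clock, well under the 38 s limit.

- **Seating:** the tool stopped at z = 0.0745 m, against 0.0746 m worked out for fully home. It stayed there while the push rose to about 21 N, so the board is on the slot bottom.
- **Position:** after release, the grip bar was within about 1 mm of the clip's centre in both directions and within about 0.5° of the slot line. The final picture shows the board standing upright.
- **Height:** four bar corners averaged 101.5 mm, against the expected 102 mm. They scattered from 98 to 104 mm, which I put down to picking corners by hand in the images, so this check is rougher than the force one.
- **Rest of the scene:** both narrow boards were still in their slots, and the gripper was about 110 mm above the bar, touching nothing.
- **Disagreement:** the cameras differed by about 2 mm on the clip's y position. I centred the board using the wrist view.

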